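# Load the swing-out hanging rail

## Task

Pull up the red spring knob on the hanging rail's stand, swing the rail from the middle hole out to the front hole (rail straight across the bench, hooks towards the robot) and let the pin snap in; then hang every parts caddy that stands on the bench by its handle on a hook of its own. With all of them hanging, pull the knob again, swing the loaded rail back past the middle hole to the rear hole, let the pin snap fully home and leave the caddies hanging. Do not knock the mug over.

Things in the scene. Friction and masses are not known exactly. Their poses are not given: they have to be found in the camera images.
- stand_axis (a point): pivot axis of the rail's stand (dark steel column, 36 mm thick, 92 mm round foot, fixed to the bench), at z = 0.149, mid-thickness of the index plate: a steel arc, radius 72 to 113 mm, top at z = 0.153. Frame of the stand, z up; its place and yaw (to 0.1 rad) vary. A wall cabinet overhangs from x = 0.62 on, underside z = 0.27
- rail (a joint): angle of the blue rail about the stand's axis, rad, counter-clockwise from above: 0 = front hole (beam along the stand's -y, hooks to its -x, to the robot), 0.262 = middle (start), 0.524 = rear; stops -0.05 and 0.575. Beam 24 x 28 mm, z 0.166 to 0.194, 380 mm long. Turns easily (0.06 N m friction) with the pin out, else 0.02 rad of play; stays where left
- plunger (a joint): lift of the spring plunger, m: 0 = 8 mm round-ended pin fully down in a hole; 0.010 = pin resting on top of the plate; above 0.0105 it is free to turn; stop 0.016. Spring 8 N at 0, 13 N at the stop, pulling down. Let go over a hole (to about 3 mm off) it drops in; beside a hole it rides on the plate until the rail is turned over the hole
- knob (a point): centre of the plunger's red round knob: 26 mm diameter, 24 mm high, under a 34 mm flange whose top is 17 mm above this point; below it a 22 mm housing, top 16 mm below this point. z = 0.216 when down. On the rail, 95 mm from the pivot axis; rises with the plunger, turns with the rail: lift it and carry it round the axis in one grasp, from above, fingers closing along y
- hole_front (a point): centre of the front hole in the top of the index plate, z = 0.153: 11 mm wide, on the 95 mm pin circle round the stand's axis, 0 degrees counter-clockwise (from above) from the stand's -x direction; fixed. The plunger's pin, under the knob, snaps into it
- hole_middle (a point): centre of the middle hole in the top of the index plate, z = 0.153: 11 mm wide, on the 95 mm pin circle round the stand's axis, 15 degrees counter-clockwise (from above) from the stand's -x direction; fixed. The plunger's pin, under the knob, snaps into it
- hole_rear (a point): centre of the rear hole in the top of the index plate, z = 0.153: 11 mm wide, on the 95 mm pin circle round the stand's axis, 30 degrees counter-clockwise (from above) from the stand's -x direction; fixed. The plunger's pin, under the knob, snaps into it
- hook_1 (a point): hook 1 of 3, 135 mm along the beam: where a hung bar's centre rests, z = 0.195. Turns with the rail: hook points to -x, beam along -y. Two 7 mm prongs, 27 mm either side, from the beam 73 mm behind (+x) to upturned tips 29 mm in front, tops 24.5 mm above this point; undersides 12 mm below. Hold the bar's middle, parallel to the beam, pass it over the tips from the front, lower
- hook_2 (a point): hook 2 of 3, 231 mm along the beam: where a hung bar's centre rests, z = 0.195. Turns with the rail: hook points to -x, beam along -y. Two 7 mm prongs, 27 mm either side, from the beam 73 mm behind (+x) to upturned tips 29 mm in front, tops 24.5 mm above this point; undersides 12 mm below. Hold the bar's middle, parallel to the beam, pass it over the tips from the front, lower
- hook_3 (a point): hook 3 of 3, 327 mm along the beam: where a hung bar's centre rests, z = 0.195. Turns with the rail: hook points to -x, beam along -y. Two 7 mm prongs, 27 mm either side, from the beam 73 mm behind (+x) to upturned tips 29 mm in front, tops 24.5 mm above this point; undersides 12 mm below. Hold the bar's middle, parallel to the beam, pass it over the tips from the front, lower
- caddy_red: open red plastic caddy, bolts fixed inside: box 56 x 88 mm, 50 high, 0.2 kg; rigid arch handle: two 8 mm uprights at y = -40 and +40 mm, between them a black round bar 10 mm thick along the caddy's y, centre 120 mm above the underside. Origin: centre of the underside, z up. Stands left of the vise; may be absent. Hung caddies sit 8 mm apart
- caddy_red_bar (a point): middle of the red caddy's handle bar (centre of the bar), 120 mm above the caddy's origin; bar along this frame's y
- caddy_green: open green plastic caddy, bolts fixed inside: box 56 x 88 mm, 50 high, 0.2 kg; rigid arch handle: two 8 mm uprights at y = -40 and +40 mm, between them a black round bar 10 mm thick along the caddy's y, centre 120 mm above the underside. Origin: centre of the underside, z up. Stands left of the vise; may be absent. Hung caddies sit 8 mm apart
- caddy_green_bar (a point): middle of the green caddy's handle bar (centre of the bar), 120 mm above the caddy's origin; bar along this frame's y
- caddy_yellow: open yellow plastic caddy, bolts fixed inside: box 56 x 88 mm, 50 high, 0.2 kg; rigid arch handle: two 8 mm uprights at y = -40 and +40 mm, between them a black round bar 10 mm thick along the caddy's y, centre 120 mm above the underside. Origin: centre of the underside, z up. Stands left of the vise; may be absent. Hung caddies sit 8 mm apart
- caddy_yellow_bar (a point): middle of the yellow caddy's handle bar (centre of the bar), 120 mm above the caddy's origin; bar along this frame's y
- mug: teal enamel mug, 82 mm wide, 116 mm with its handle, 92 mm high, a bystander on the right of the bench; origin on its underside, z up

How it is judged:
On the way, in this order (a step that is already met when the one before it is completed fails the run):
1. the rail stands in the front hole with the pin snapped in (value of joint rail between -0.035 and 0.035 rad and value of joint plunger below 0.003 m), for 0.3 s.
2. with the rail locked in the front hole, every caddy hangs on a hook, let go (all of step 1 and (distance between caddy_red_bar and hook_1 below 0.02 m or distance between caddy_red_bar and hook_2 below 0.02 m or distance between caddy_red_bar and hook_3 below 0.02 m) and contact force between each of caddy_red, caddy_green, caddy_yellow and the fingers below 0.2 N and (distance between caddy_green_bar and hook_1 below 0.02 m or distance between caddy_green_bar and hook_2 below 0.02 m or distance between caddy_green_bar and hook_3 below 0.02 m) and (distance between caddy_yellow_bar and hook_1 below 0.02 m or distance between caddy_yellow_bar and hook_2 below 0.02 m or distance between caddy_yellow_bar and hook_3 below 0.02 m)), for 0.3 s.
At the end, for the whole second after the job is handed in: The rail is within 0.035 rad of the rear hole with the plunger down to within 3 mm, standing still; every caddy present hangs with the middle of its bar within 20 mm of a hook's resting point, untouched by the fingers (value of joint rail between 0.489 and 0.559 rad and value of joint plunger below 0.003 m and velocity of joint rail between -0.05 and 0.05 rad/s and (distance between caddy_red_bar and hook_1 below 0.02 m or distance between caddy_red_bar and hook_2 below 0.02 m or distance between caddy_red_bar and hook_3 below 0.02 m) and contact force between each of caddy_red, caddy_green, caddy_yellow and the fingers below 0.2 N and (distance between caddy_green_bar and hook_1 below 0.02 m or distance between caddy_green_bar and hook_2 below 0.02 m or distance between caddy_green_bar and hook_3 below 0.02 m) and (distance between caddy_yellow_bar and hook_1 below 0.02 m or distance between caddy_yellow_bar and hook_2 below 0.02 m or distance between caddy_yellow_bar and hook_3 below 0.02 m)).
It fails at once if the mug is knocked over (angle between mug's own z axis and vertical above 0.7 rad).
Of caddy_red, caddy_green, caddy_yellow only 2 to 3 are there at a start; the rules pass over those that are not, and their reading is None.
At some moment in a run one of caddy_red, caddy_green, caddy_yellow may be knocked a few centimetres aside while the robot is not near it.
It also fails if it takes over 210 s, if anything falls off the work surface, if the arm or the gripper's body presses on something with over 40 N, if the wrist force passes 120 N, or if a joint passes its speed limit or range.

## Robot

A 6-joint arm with a two-finger parallel gripper is mounted at the origin on a cart in front of the work surface, level with it; the furniture and walls round the work are solid. World frame = base frame: x ahead of the robot, y to its left, z up, the work surface at z = 0. Lengths are in m, angles in rad, forces in N, time in s.
With the tool pointing down it reaches from about 0.375 to 0.9 m from the base axis. Payload 3.1 kg.
Tool frame: the origin (TCP) lies where the fingers leave the gripper's body, on its centre line; the fingertips stand 73 mm ahead of it and the grasp point (between the pads) lies 54 mm ahead of it (tips_ahead is the distance from the TCP to the fingertips, in m); z points along the fingers, y is the line along which they close (so a half turn about z gives the same grasp; the last joint's range is limited). The gripper opens to 85 mm and grips with 20 to 120 N. Pads are 22 mm wide; open, the fingers measure 114 mm over their backs; the gripper's body (76 mm by 85 mm) begins 54 mm behind the grasp point. The pads swing forward as they close: fully open they stand 13 mm farther back than shut.
Start: joints at [-1.397, 0.527, 1.433, -0, 1.181, -0.178], TCP at [0.215, -0.587, 0.304] pointing down, gripper open.
Joint ranges: [-3.08, 3.08], [-0.75, 2.2], [0.22, 2.44], [-1.43, 4.57], [0, 2.65], [-2.85, 2.85]. Speed limits (rad/s): [2.79, 2.79, 3.14, 3.14, 3.14, 3.14].

## Interface

Orientations are given as a 3x3 rotation matrix whose columns are the frame's x, y, z axes.
In Python, from bench import sense, grab_frame, sign_off, find_in, cut_out, landmark_of, tips_ahead gives the robot as it stands.
- The arm moves only by the tool play_rows, never from a script. Its arguments are lists of equal length, an entry for each row: "linear": the shift along the tool's x, y, z in units of 40 mm (1.0 is 40 mm), a list of three; "yaw": the turn about the tool's z in units of 5 degrees (1.0 is 5 degrees); "fingers": the opening, from 0 (shut) to 1 (fully open). A call has 1 to 12 rows; each row is the pose to reach, as a shift and turn from the pose commanded when the call began, along the tool's axes at that moment; what a row does not reach only later rows make up. A row lasts 1/8 s, in which the tool goes at most 62.5 mm and 10.7 degrees, less where a joint would pass 70% of its speed; a pose out of reach is approached as far as the arm can. A call with a gripper value outside its range is refused whole. The fingers move at their own pace and stop on an object; "squeeze" is the grip in N (left out, the last holds). Time passes only in rows, so rows that repeat a pose let the fingers close. It gives the time, the measured TCP pose, the force, the opening and the grip force at its end, in the units of the state.
- sense(): the state, without advancing time (a new reading comes with each control period).
- grab_frame(name): name is "scene" or "top" or "wrist"; returns a dict with "img" (400x640x3 uint8, red, green, blue), "vfov" (degrees; the focal length in pixels is half the picture's height over the tangent of half this angle, whatever the lens; pixels are square), "cx", "cy" (the principal point, pixels), "xyz" and "orientation" of the camera in the world. Camera axes: x right, y up, looking along -z (the intrinsics and any distortion apply to the point x, -y, -z); pixel columns grow to the right and rows downward; lengths in m; the calibration is good to about 2 mm. A picture is of the moment at which its call begins. There is no depth.
- sign_off(): hands the job in; it is judged then, once.
Trained networks look in the newest picture that a camera, given by its name, has taken for a name from the list of things; names that differ only in an ending like _2 or _b are one class to them, and where a whole thing is asked for, a point or a joint stands for the part that bears it (a point fixed in the world has none). Each returns a list of dicts, best first, with "score" (0 to 1); they miss things now and then, are a little off and sometimes report something else, mostly with a low value. They report only what shows in the picture. A call takes as long as a camera call.
- find_in(camera, label): "pixel" ([column, row] in pixels, amid what is visible of it).
- cut_out(camera, label): "mask" (400x640 bool, what is visible of it) and "pixel" ([column, row] in pixels, amid what is visible of it).
- landmark_of(camera, label): "pixel" ([column, row] in pixels: a listed point, or the origin of a listed thing).
The state is a dict: "t": time; "q": joint angles; "dq": joint speeds; "tau": joint torques, N m; "tool_pos": TCP position; "tool_rot": TCP orientation; "contact_force": force on the tool from outside, world axes, zero at the start; "wrist_torque": the same for the moment, N m; "finger_gap": finger opening in m; "gripper_force": force on a finger pad.
Only numpy, scipy, OpenCV 4.12 (cv2) and the standard library are available. Lean on these libraries where they do the work, as an engineer would, in place of code of your own. Each camera call takes 0.05 s, during which the arm holds its last target. There are 200 camera calls.

## Working session

There is one attempt and no reset: what is moved stays moved. The work goes in short steps, Python scripts to look and compute and a tool call to move; the robot and the scene stay as the last step left them, time stands still between calls to the robot, and variables do not carry over. Pictures are saved under pics/ and viewed, at most 14 in all, crops included, and the job is handed in when it is done.

Besides the shell and the picture viewer there is one more tool, called after "Emit:" as a command line: name --pt "numbers of a row" for each row, then --argument value for the rest. play_rows: Moves the arm, as the interface text tells. Its arguments: {"type":"object","properties":{"linear":{"type":"array","items":{"type":"array","items":{"type":"number"}}},"yaw":{"type":"array","items":{"type":"number"}},"fingers":{"type":"array","items":{"type":"number"}},"squeeze":{"type":"number"}},"required":["linear","yaw","fingers"]}

```bash
ls; mkdir -p pics
cat > h.py <<'E'
import numpy as np, cv2
from bench import *
def cam(n):
    return grab_frame(n)
def ray(f,p):
    h=f["img"].shape[0]; fl=h/2/np.tan(np.radians(f["vfov"])/2)
    d=np.array([(p[0]-f["cx"])/fl,-(p[1]-f["cy"])/fl,-1.])
    return np.array(f["xyz"]),np.array(f["orientation"])@d
def atz(f,p,z):
    o,d=ray(f,p); return o+d*(z-o[2])/d[2]
def proj(f,P):
    h=f["img"].shape[0]; fl=h/2/np.tan(np.radians(f["vfov"])/2)
    c=np.array(f["orientation"]).T@(np.array(P)-np.array(f["xyz"]))
    return np.array([f["cx"]-fl*c[0]/c[2], f["cy"]+fl*c[1]/c[2]])
def save(f,n): cv2.imwrite("pics/"+n+".png",f["img"][:,:,::-1])
E
python3 - <<'E'
from h import *
np.set_printoptions(precision=4,suppress=True)
Z=dict(stand_axis=.149,knob=.216,hole_front=.153,hole_middle=.153,hole_rear=.153,hook_1=.195,hook_2=.195,hook_3=.195,caddy_red_bar=.12,caddy_green_bar=.12,caddy_yellow_bar=.12,caddy_red=0,caddy_green=0,caddy_yellow=0,mug=0)
s=sense(); print(s["tool_pos"],s["tool_rot"])
for c in ["scene","top"]:
    f=cam(c); save(f,c+"0"); print(c,[k for k in f],f["vfov"],f["cx"],f["cy"],f["xyz"],f["orientation"])
    for n,z in Z.items():
        for r in landmark_of(c,n)[:3]: print(n,round(r["score"],2),np.round(r["pixel"],1),atz(f,r["pixel"],z))
E
```

```text
pics
[ 0.2153 -0.5861  0.3029] [[ 0.9388  0.3446 -0.0004]
 [ 0.3446 -0.9388  0.0022]
 [ 0.0004 -0.0022 -1.    ]]
scene ['img', 'vfov', 'cx', 'cy', 'xyz', 'orientation'] 47.93503109052409 328.51288321995565 200.15068888058872 [-0.4714  0.376   0.7339] [[-0.4484  0.4162 -0.791 ]
 [-0.8937 -0.1915  0.4058]
 [ 0.0174  0.8889  0.4578]]
stand_axis 0.68 [304.4 199.3] [ 0.5727 -0.0825  0.149 ]
knob 0.43 [453.9 235.4] [ 0.1564 -0.2581  0.216 ]
knob 0.16 [304.  200.5] [ 0.4475 -0.0264  0.216 ]
hook_1 0.84 [382.1 171.4] [ 0.561  -0.3325  0.195 ]
hook_1 0.82 [404.7 166.2] [ 0.5661 -0.4184  0.195 ]
hook_2 0.84 [382.1 171.4] [ 0.561  -0.3325  0.195 ]
hook_2 0.82 [404.7 166.2] [ 0.5661 -0.4184  0.195 ]
hook_3 0.84 [382.1 171.4] [ 0.561  -0.3325  0.195 ]
hook_3 0.82 [404.7 166.2] [ 0.5661 -0.4184  0.195 ]
caddy_green_bar 0.77 [182.4 254.7] [0.4811 0.2767 0.12  ]
caddy_yellow_bar 0.77 [218.7 247.9] [0.4735 0.1913 0.12  ]
caddy_red 0.71 [225.3 284.7] [0.4806 0.1837 0.    ]
caddy_green 0.81 [190.5 296.2] [0.4726 0.274  0.    ]
mug 0.74 [456.2 233.5] [ 0.4241 -0.5368  0.    ]
top ['img', 'vfov', 'cx', '
[... 616 characters left out ...]
195 ]
hook_1 0.63 [374.7 190.4] [ 0.5361 -0.3112  0.195 ]
hook_2 0.85 [405.  183.9] [ 0.5608 -0.4135  0.195 ]
hook_2 0.81 [345.9 194.8] [ 0.5188 -0.2146  0.195 ]
hook_2 0.63 [374.7 190.4] [ 0.5361 -0.3112  0.195 ]
hook_3 0.85 [405.  183.9] [ 0.5608 -0.4135  0.195 ]
hook_3 0.81 [345.9 194.8] [ 0.5188 -0.2146  0.195 ]
hook_3 0.63 [374.7 190.4] [ 0.5361 -0.3112  0.195 ]
caddy_red_bar 0.17 [318.8 206.5] [ 0.4885 -0.1252  0.12  ]
caddy_green_bar 0.68 [200.3 210.3] [0.4653 0.2913 0.12  ]
caddy_yellow_bar 0.8 [226.  208.6] [0.4734 0.2014 0.12  ]
caddy_green 0.63 [215.5 211.7] [0.4775 0.2701 0.    ]
caddy_yellow 0.75 [237. 215.] [0.4667 0.1869 0.    ]
mug 0.97 [422.2 235. ] [ 0.4064 -0.5218  0.    ]
```

Run:
```python
import cv2
a=cv2.imread("pics/top0.png")[140:260,170:450]; cv2.imwrite("pics/top0c.png",cv2.resize(a,None,fx=2.8,fy=2.8,interpolation=2))
```

```text
(no output)
```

View pics/top0c.png

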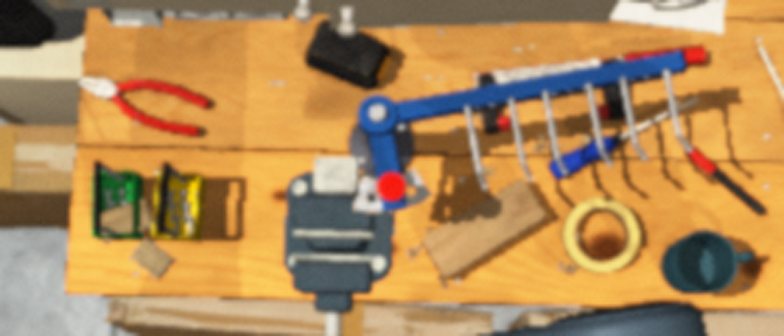

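View pics/scene0.png

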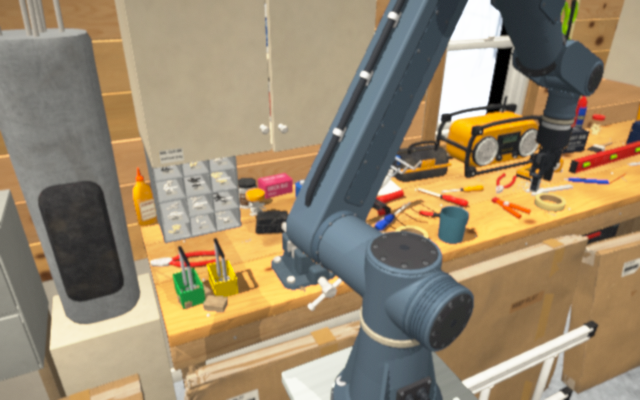

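```bash
cat >> h.py <<'E'
def Rz(a): c,s=np.cos(a),np.sin(a); return np.array([[c,-s,0],[s,c,0],[0,0,1]])
def model(X,th,hx=-.073,lift=0):
    S=np.array([X[0],X[1],0]); R=Rz(X[2]); Q=R@Rz(th)
    d=np.radians
    m=dict(stand_axis=S+[0,0,.149],knob=S+Q@[-.095,0,0]+[0,0,.216+lift])
    for k,n in enumerate(["front","middle","rear"]): m["hole_"+n]=S+R@Rz(d(15*k))@[-.095,0,0]+[0,0,.153]
    for i,s in enumerate([.135,.231,.327]): m["hook_%d"%(i+1)]=S+Q@[hx,-s,0]+[0,0,.195]
    return m
E
python3 - <<'E'
from h import *
from scipy.optimize import least_squares
np.set_printoptions(precision=4,suppress=True)
f=cam("top"); obs=[]
for n in ["stand_axis","knob","hole_front","hole_middle","hole_rear"]:
    r=landmark_of("top",n)
    if r: obs.append((n,r[0]["pixel"],r[0]["score"]))
for r in landmark_of("top","hook_1")[:4]:
    if r["score"]>.5:
        p=r["pixel"]; k=np.argmin([abs(p[0]-c) for c in (346,375,405)]); obs.append(("hook_%d"%(k+1),p,r["score"]))
r=cut_out("top","knob"); print([(x["score"],x["pixel"],x["mask"].sum()) for x in r[:2]])
def res(v):
    m=model(v[:3],.262,v[3]); return np.concatenate([(proj(f,m[n])-p)*s for n,p,s in obs]+[[(v[3]+.073)*300]])
s=least_squares(res,[.56,-.07,0,-.073],loss="soft_l1"); print(s.x)
m=model(s.x,.262,s.x[3])
for n,p,sc in obs: print(n,sc,p,proj(f,m[n])-p,m[n])
print(sense()["t"])
E
```

```text
[(0.61, [341.9, 173.6], np.int64(1480))]
[ 0.5677 -0.0706 -0.0781 -0.076 ]
stand_axis 0.96 [304.1, 181.6] [-0.3443  0.8709] [ 0.5677 -0.0706  0.149 ]
knob 0.46 [308.6, 204.7] [-0.9984  1.3945] [ 0.4743 -0.088   0.216 ]
hole_front 0.88 [301.0, 209.4] [-0.2351 -0.296 ] [ 0.473  -0.0632  0.153 ]
hole_middle 0.8 [309.3, 211.4] [-1.3204 -2.5066] [ 0.4743 -0.088   0.153 ]
hole_rear 0.96 [314.3, 203.9] [0.5915 2.9447] [ 0.482  -0.1116  0.153 ]
hook_1 0.97 [345.8, 198.2] [ 0.8749 -3.0649] [ 0.5177 -0.2173  0.195 ]
hook_3 0.92 [402.4, 185.0] [0.4332 1.1761] [ 0.5528 -0.406   0.195 ]
hook_2 0.75 [375.2, 192.3] [-0.3742 -1.6558] [ 0.5353 -0.3116  0.195 ]
2.0
```

Emit:
play_rows --pt "1 -1 -1.5" --pt "10 -9.5 -1.8" --pt "10 -9.5 -1.8" --pt "10 -9.5 -1.8" --pt "10 -9.5 -1.8" --pt "10 -9.5 -1.8" --pt "10 -9.5 -1.8" --pt "10 -9.5 -1.8" --pt "10 -9.5 -1.8" --pt "10 -9.5 -1.8" --pt "10 -9.5 -1.8" --yaw '[0,4,4,4,4,4,4,4,4,4,4]' --fingers '[1,1,1,1,1,1,1,1,1,1,1]' --squeeze 60

```text
t: 3.38
tool_pos: [0.46, -0.0919, 0.376]
tool_rot: [[1.0, 0.005, -0.0], [0.005, -1.0, -0.001], [-0.0, 0.001, -1.0]]
contact_force: [0.1, -0.0, -0.2]
finger_gap: 0.0857
gripper_force: 0.0
```

Run:
```python
from h import *
np.set_printoptions(precision=4,suppress=True)
s=sense(); print(s["t"],s["tool_pos"],s["tool_rot"][0])
f=cam("wrist"); save(f,"w1"); print(f["vfov"],f["xyz"],f["orientation"])
for n,z in dict(stand_axis=.149,knob=.216,hole_front=.153,hole_middle=.153,hole_rear=.153,hook_1=.195).items():
    for r in landmark_of("wrist",n)[:3]: print(n,round(r["score"],2),np.round(r["pixel"],1),atz(f,r["pixel"],z))
```

```text
3.375 [ 0.46   -0.0919  0.376 ] [ 1.      0.0047 -0.0001]
68.75966400718949 [ 0.5298 -0.0918  0.4465] [[ 0.0054  0.9621  0.2727]
 [-1.      0.005   0.0019]
 [ 0.0004 -0.2727  0.9621]]
knob 0.85 [327.3 187.1] [ 0.4729 -0.0957  0.216 ]
knob 0.32 [328.1 170. ] [ 0.487  -0.0962  0.216 ]
hole_front 0.67 [298.1 172.4] [ 0.4726 -0.0668  0.153 ]
hole_middle 0.93 [324.9 172.5] [ 0.4727 -0.0941  0.153 ]
hole_rear 0.65 [348.7 165.4] [ 0.4801 -0.1182  0.153 ]
hook_1 0.41 [588.6 189.5] [ 0.4667 -0.3281  0.195 ]
```

View pics/w1.png

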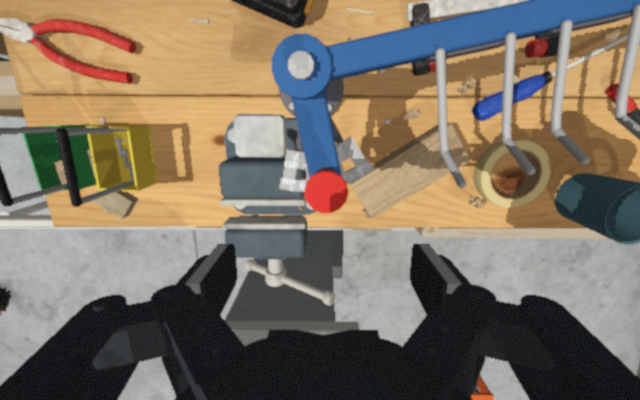

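```bash
cat >> h.py <<'E'
def red(f,box=None):
    i=f["img"].astype(int); m=((i[:,:,0]>150)&(i[:,:,1]<70)&(i[:,:,2]<70)).astype(np.uint8)
    if box is not None:
        k=np.zeros_like(m); k[box[1]:box[3],box[0]:box[2]]=1; m*=k
    n,l,st,c=cv2.connectedComponentsWithStats(m); j=1+np.argmax(st[1:,4]); return c[j],st[j]
E
python3 - <<'E'
from h import *
from scipy.optimize import least_squares
np.set_printoptions(precision=4,suppress=True)
obs=[];F={}
for c in ["top","wrist"]:
    f=F[c]=cam(c)
    for n in ["stand_axis","knob","hole_front","hole_middle","hole_rear"]:
        r=landmark_of(c,n)
        if r and r[0]["score"]>.4: obs.append((c,n,np.array(r[0]["pixel"]),r[0]["score"]*(.5 if 'hole' in n else 1)))
    if c=="top":
      for r in landmark_of(c,"hook_1")[:4]:
        if r["score"]>.5:
          p=r["pixel"]; k=np.argmin([abs(p[0]-q) for q in (346,375,405)]); obs.append((c,"hook_%d"%(k+1),np.array(p),r["score"]))
f=F["wrist"]; c,st=red(f,(280,150,370,230)); print(c,st); obs.append(("wrist","ktop",c,2)); print(atz(f,c,.231))
# stand bolt head, blue pivot disc
for z in (.194,.2,.21): print(z,atz(f,(301,65),z))
def mod(v):
    m=model(v[:3],.262,v[3]); m["ktop"]=m["knob"]+[0,0,.015]; return m
def res(v):
    m=mod(v); return np.concatenate([(proj(F[c],m[n])-p)*s*(1 if c=="wrist" else 1.5) for c,n,p,s in obs]+[[(v[3]+.073)*300]])
s=least_squares(res,[.56,-.07,0,-.073],loss="soft_l1"); print(s.x)
m=mod(s.x)
for c,n,p,sc in obs: print(c,n,sc,p,proj(F[c],m[n])-p,m[n])
for n in ["caddy_green_bar","caddy_yellow_bar"]:
  for r in landmark_of("wrist",n)[:1]: print(n,r["score"],r["pixel"],atz(f,r["pixel"],.12))
np.save("X.npy",s.x)
E
```

```text
[325.8175 190.676 ] [ 306  171   41   41 1244]
[ 0.4738 -0.0946  0.231 ]
0.194 [ 0.5674 -0.0746  0.194 ]
0.2 [ 0.5665 -0.075   0.2   ]
0.21 [ 0.565  -0.0757  0.21  ]
[ 0.5673 -0.0784 -0.0911 -0.0737]
top hole_front 0.36 [300.3 211.2] [ 2.3638 -1.9602] [ 0.4727 -0.0698  0.153 ]
top hole_middle 0.375 [309.9 209.6] [-0.0197 -0.4774] [ 0.4736 -0.0945  0.153 ]
top hole_rear 0.42 [317.7 207.4] [-0.8828 -0.2369] [ 0.481  -0.1182  0.153 ]
top hook_2 0.83 [377.6 189.1] [-0.7028  1.9936] [ 0.5339 -0.3186  0.195 ]
top hook_3 0.8 [405.2 187.2] [-0.2232 -0.215 ] [ 0.5502 -0.4132  0.195 ]
top hook_1 0.72 [346.9 198.1] [ 1.7834 -2.8782] [ 0.5176 -0.224   0.195 ]
wrist knob 0.68 [326.6 186.8] [-0.9566 -0.641 ] [ 0.4737 -0.0946  0.216 ]
wrist hole_front 0.385 [298.3 173.5] [ 2.4955 -1.1177] [ 0.4727 -0.0698  0.153 ]
wrist hole_middle 0.32 [324.5 169.1] [0.6177 2.4076] [ 0.4736 -0.0945  0.153 ]
wrist hole_rear 0.425 [347.1 165.7] [ 1.4703 -1.2969] [ 0.481  -0.1182  0.153 ]
wrist ktop 2 [325.8175 190.676 ] [-0.0126  0.1485] [ 0.4737 -0.0946  0.231 ]
caddy_yellow_bar 0.76 [70.4, 169.3] [0.4689 0.1932 0.12  ]
```

Emit:
play_rows --pt "0.34 0.07 0.5" --pt "0.34 0.07 1.5" --pt "0.34 0.07 2.2" --pt "0.34 0.07 2.65" --pt "0.34 0.07 2.65" --pt "0.34 0.07 2.65" --pt "0.34 0.07 2.65" --pt "0.34 0.07 2.65" --pt "0.34 0.07 2.65" --pt "0.34 0.07 2.65" --pt "0.34 0.07 2.65" --yaw '[0,0,0,0,0,0,0,0,0,0,0]' --fingers '[1,1,1,1,1,0,0,0,0,0,0]' --squeeze 80

```text
t: 5.85
tool_pos: [0.474, -0.0948, 0.2712]
tool_rot: [[1.0, 0.003, 0.002], [0.003, -1.0, -0.0], [0.002, 0.0, -1.0]]
contact_force: [-0.9, 0.9, 5.2]
finger_gap: 0.0309
gripper_force: 78.4
```

Emit:
play_rows --pt "0 0 -0.12" --pt "0 0 -0.25" --pt "0 0 -0.33" --pt "0 0 -0.35" --pt "0 0 -0.35" --yaw '[0,0,0,0,0]' --fingers '[0,0,0,0,0]'

```text
t: 6.48
tool_pos: [0.4738, -0.0946, 0.2833]
tool_rot: [[1.0, 0.002, 0.0], [0.002, -1.0, 0.001], [0.0, -0.001, -1.0]]
contact_force: [5.1, 2.1, -13.2]
finger_gap: 0.0307
gripper_force: 79.9
```

Emit:
play_rows --pt "0 0 -0.04" --pt "-0.01 -0.12 -0.04" --pt "-0.03 -0.3 -0.04" --pt "-0.03 -0.45 -0.04" --pt "-0.025 -0.62 -0.04" --pt "-0.025 -0.62 -0.04" --yaw '[0,0,0,0,0,0]' --fingers '[0,0,0,0,0,0]'

```text
t: 7.22
tool_pos: [0.4638, -0.0665, 0.2828]
tool_rot: [[1.0, 0.006, -0.025], [0.006, -1.0, 0.008], [-0.025, -0.008, -1.0]]
contact_force: [-17.5, -0.1, -6.3]
finger_gap: 0.027
gripper_force: 110.0
```

Run:
```python
from h import *
f=cam("top"); save(f,"top1"); a=f["img"][140:260,170:450,::-1]; cv2.imwrite("pics/top1c.png",cv2.resize(a,None,fx=2.8,fy=2.8,interpolation=2))
for r in landmark_of("top","hook_1")[:4]: print(r["score"],r["pixel"],atz(f,r["pixel"],.195))
X=np.load("X.npy")
m=model(X,0,X[3]); print({k:(np.round(v,4),proj(f,v).round(1)) for k,v in m.items()})
```

```text
0.95 [397.7, 217.2] [ 0.44727188 -0.38719207  0.195     ]
0.67 [370.2, 213.4] [ 0.45785634 -0.29595829  0.195     ]
0.66 [338.7, 207.9] [ 0.47387257 -0.19110103  0.195     ]
{'stand_axis': (array([ 0.5673, -0.0784,  0.149 ]), array([306. , 182.6])), 'knob': (array([ 0.4727, -0.0698,  0.216 ]), array([302. , 206.5])), 'hole_front': (array([ 0.4727, -0.0698,  0.153 ]), array([302.7, 209.2])), 'hole_middle': (array([ 0.4736, -0.0945,  0.153 ]), array([309.9, 209.1])), 'hole_rear': (array([ 0.481 , -0.1182,  0.153 ]), array([316.8, 207.2])), 'hook_1': (array([ 0.4816, -0.2061,  0.195 ]), array([343.2, 205.7])), 'hook_2': (array([ 0.4728, -0.3017,  0.195 ]), array([371.9, 209. ])), 'hook_3': (array([ 0.4641, -0.3973,  0.195 ]), array([400.7, 212.2]))}
```

View pics/top1c.png

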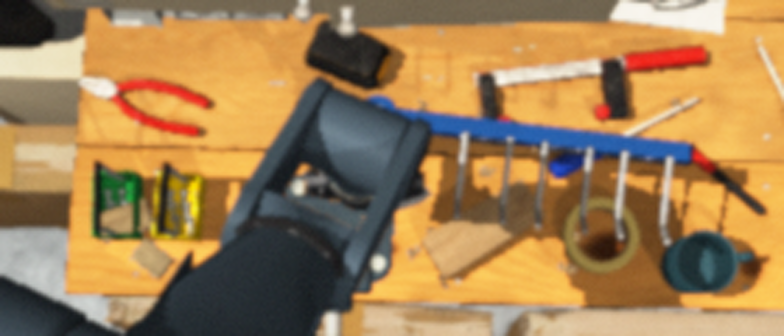

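Run:
```python
from h import *
s=sense(); print(s["tool_pos"],s["tool_rot"],s["contact_force"],s["gripper_force"],s["q"])
f=cam("wrist"); save(f,"w2")
a=f["img"][:,100:500,::-1]; cv2.imwrite("pics/w2c.png",cv2.resize(a,(600,600)))
```

```text
[ 0.46406011 -0.0673094   0.28265749] [[ 0.99971914  0.002277   -0.02358935]
 [ 0.00244028 -0.99997325  0.00689539]
 [-0.02357302 -0.00695101 -0.99969795]] [-13.56646421  -6.42145411 -10.41846812] 160.20498275756836 [-0.38184838  0.35783502  1.82433391 -0.00287212  0.98388799  1.18820875]
```

View pics/w2c.png

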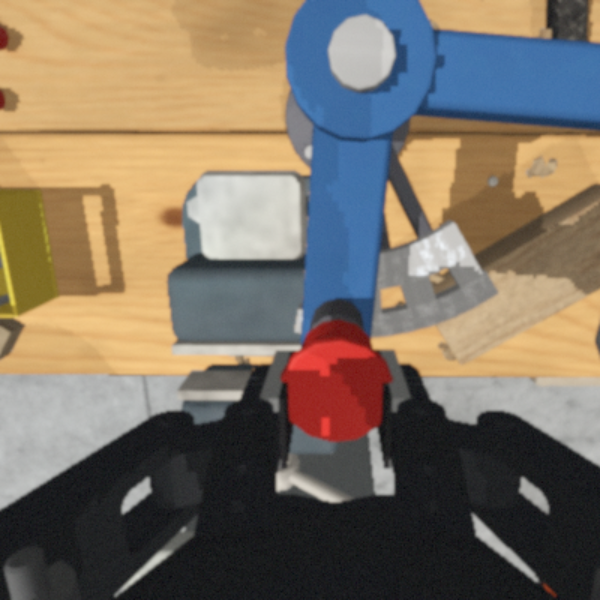

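Emit:
play_rows --pt "0 0 0" --pt "0 0 0" --pt "0 0 0" --pt "0 0 0" --pt "0 0 -0.5" --pt "0 0 -1.2" --pt "0 0 -1.5" --pt "0 0 -1.5" --yaw '[0,0,0,0,0,0,0,0]' --fingers '[1,1,1,1,1,1,1,1]'

```text
t: 8.38
tool_pos: [0.4729, -0.0702, 0.3462]
tool_rot: [[1.0, 0.003, 0.002], [0.003, -1.0, -0.001], [0.002, 0.001, -1.0]]
contact_force: [-0.1, 0.3, -0.0]
finger_gap: 0.0855
gripper_force: 0.0
```

Run:
```python
from h import *
np.set_printoptions(precision=4,suppress=True)
s=sense(); print(s["tool_pos"],s["contact_force"])
f=cam("wrist"); save(f,"w3")
i=f["img"].astype(int); 
c,st=red(f); print(c,st,"knobtop", atz(f,c,.241))
o,d=ray(f,(301,65))
X=np.load("X.npy");print(X)
for n in ["knob","stand_axis","hole_front","hole_middle","hole_rear"]:
    for r in landmark_of("wrist",n)[:1]: print(n,r["score"],r["pixel"],atz(f,r["pixel"],{"k":.226,"s":.149,"h":.153}[n[0]]))
p=s["tool_pos"]
print(proj(f,np.array(p)-[0,0,.054]),proj(f,np.array(p)-[0,0,.073]))
a=f["img"][:,120:520,::-1]; cv2.imwrite("pics/w3c.png",cv2.resize(a,(600,600)))
```

```text
[ 0.4729 -0.0702  0.3462] [-0.0567  0.2983 -0.0261]
[319.5718 225.9018] [ 296  204   47   44 1385] knobtop [ 0.4738 -0.0683  0.241 ]
[ 0.5673 -0.0784 -0.0911 -0.0737]
knob 0.56 [321.3, 217.7] [ 0.474  -0.0694  0.226 ]
stand_axis 0.25 [347.8, 191.6] [ 0.4727 -0.0941  0.149 ]
hole_front 0.82 [321.2, 194.5] [ 0.4708 -0.0689  0.153 ]
hole_middle 0.61 [349.6, 191.2] [ 0.4741 -0.0954  0.153 ]
hole_rear 0.56 [374.4, 185.5] [ 0.4797 -0.1182  0.153 ]
[322.2786 267.2802] [322.3508 249.54  ]
```

View pics/w3c.png

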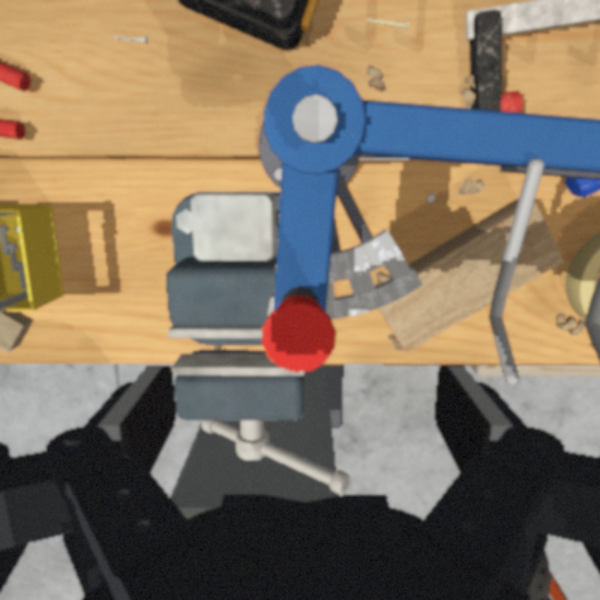

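Run:
```python
from h import *
np.set_printoptions(precision=4,suppress=True)
def bolt(n,box):
    i=cv2.imread("pics/"+n+".png")[:,:,::-1].astype(int)
    m=np.zeros(i.shape[:2],np.uint8); x0,y0,x1,y1=box
    m[y0:y1,x0:x1]=((i.min(2)>120)&((i.max(2)-i.min(2))<45))[y0:y1,x0:x1]
    n,l,st,c=cv2.connectedComponentsWithStats(m); j=1+np.argmax(st[1:,4]); return c[j],st[j]
b1,s1=bolt("w1",(280,45,325,90)); b3,s3=bolt("w3",(305,55,355,100)); print(b1,s1,b3,s3)
f=cam("wrist")
import copy
R1=np.array([[0.0054,0.9621,0.2727],[-1,.005,.0019],[.0004,-.2727,.9621]])
f1=dict(f); f1["xyz"]=[0.5298,-0.0918,0.4465]; f1["orientation"]=R1
for zb in (.196,.2,.205,.21):
    C1=atz(f1,b1,zb);C3=atz(f,b3,zb)
    K1=atz(f1,(325.82,190.68),.232)
    for zk in (.232,.242):
        K3=atz(f,(319.57,225.9),zk)
        a=lambda C,K:np.arctan2((C-K)[1],(C-K)[0])
        C=(C1+C3)/2
        print(zb,zk,C1,C3,"r",np.hypot(*(C-K1)[:2]),np.hypot(*(C-K3)[:2]),"ang",a(C,K1),a(C,K3),a(C,K3)-a(C,K1))
```

```text
[300.2977  64.4816] [287  51  27  28 598] [329.4179  78.5688] [315  63  30  32 749]
0.196 0.232 [ 0.5674 -0.0738  0.196 ] [ 0.5657 -0.0743  0.196 ] r 0.09474060483855717 0.09698727091836888 ang 0.2155248420635156 -0.06340096350284787 -0.2789258055663635
0.196 0.242 [ 0.5674 -0.0738  0.196 ] [ 0.5657 -0.0743  0.196 ] r 0.09474060483855717 0.09303521648619757 ang 0.2155248420635156 -0.06475320783638287 -0.28027804989989846
0.2 0.232 [ 0.5668 -0.074   0.2   ] [ 0.5653 -0.0742  0.2   ] r 0.09421405469393046 0.09647940187408151 ang 0.21559303084756082 -0.06483956580158509 -0.2804325966491459
0.2 0.242 [ 0.5668 -0.074   0.2   ] [ 0.5653 -0.0742  0.2   ] r 0.09421405469393046 0.09252754088836562 ang 0.21559303084756082 -0.06626067538456405 -0.28185370623212486
0.205 0.232 [ 0.5661 -0.0744  0.205 ] [ 0.5647 -0.0741  0.205 ] r 0.09355586763698144 0.09584484970400443 ang 0.2156793462066321 -0.06665925329909958 -0.2823385995057317
0.205 0.242 [ 0.5661 -0.0744  0.205 ] [ 0.5647 -0.0741  0.205 ] r 0.09355586763698144 0.09189324575116878 ang 0.2156793462066321 -0.0681684271526478 -0.2838477733592799
0.21 0.232 [ 0.5653 -0.0748  0.21  ] [ 0.5642 -0.074   0.21  ] r 0.09289768128693249 0.09521061913110583 ang 0.21576688466666805 -0.06850319009480176 -0.2842700747614698
0.21 0.242 [ 0.5653 -0.0748  0.21  ] [ 0.5642 -0.074   0.21  ] r 0.09289768128693249 0.09125928970939808 ang 0.21576688466666805 -0.07010269141533346 -0.2858695760820015
```

Emit:
play_rows --pt "0 -0.05 0" --pt "0 -0.05 0" --pt "0 -0.05 0" --pt "0 -0.05 0" --pt "0 -0.05 0.5" --pt "0 -0.05 0.8" --pt "0 -0.05 0.9" --pt "0 -0.05 0.9" --yaw '[0,0,0,0,0,0,0,0]' --fingers '[0,0,0,0,0,0,0,0]'

```text
t: 9.72
tool_pos: [0.4725, -0.0681, 0.3094]
tool_rot: [[1.0, 0.003, -0.0], [0.003, -1.0, 0.0], [-0.0, -0.0, -1.0]]
contact_force: [0.4, 1.0, -0.3]
finger_gap: -0.0001
gripper_force: 0.0
```

Emit:
play_rows --pt "0 0 0.1" --pt "0 0 0.15" --pt "0 0 0.2" --pt "0 0 0.2" --yaw '[0,0,0,0]' --fingers '[0,0,0,0]'

```text
t: 10.22
tool_pos: [0.473, -0.0686, 0.3055]
tool_rot: [[1.0, 0.004, 0.003], [0.004, -1.0, -0.003], [0.003, 0.003, -1.0]]
contact_force: [-6.7, 0.9, 23.9]
finger_gap: 0.0003
gripper_force: 12.2
```

Emit:
play_rows --pt "0 0 -1" --pt "-0.3 1 -2" --pt "-1.25 5.75 -2.5" --pt "-1.25 5.75 -2.5" --pt "-1.25 5.75 -2.5" --pt "-1.25 5.75 -2.5" --pt "-1.25 5.75 -2.5" --pt "-1.25 5.75 -2.5" --yaw '[0,0,0,0,0,0,0,0]' --fingers '[1,1,1,1,1,1,1,1]'

```text
t: 11.22
tool_pos: [0.4232, -0.2966, 0.4012]
tool_rot: [[1.0, 0.004, -0.001], [0.004, -1.0, 0.001], [-0.001, -0.001, -1.0]]
contact_force: [-0.6, -0.1, -0.6]
finger_gap: 0.0852
gripper_force: 0.0
```

Run:
```python
from h import *
np.set_printoptions(precision=4,suppress=True)
f=cam("wrist"); save(f,"w4"); print(sense()["tool_pos"],f["xyz"])
for r in landmark_of("wrist","hook_1")[:4]: print(r["score"],r["pixel"],atz(f,r["pixel"],.195))
for X in ([.567,-.076,-.091],[.567,-.074,-.07]):
  m=model(X,-.015)
  for k in (1,2,3): print(m["hook_%d"%k],proj(f,m["hook_%d"%k]))
```

```text
[ 0.4233 -0.2965  0.4013] [ 0.4931 -0.2967  0.4717]
[ 0.4801 -0.2025  0.195 ] [221.4132 128.1047]
[ 0.47  -0.298  0.195] [324.7798 139.8161]
[ 0.4598 -0.3934  0.195 ] [426.0767 151.2929]
[ 0.4828 -0.2023  0.195 ] [220.9302 125.1195]
[ 0.4747 -0.298   0.195 ] [324.8006 134.6917]
[ 0.4665 -0.3936  0.195 ] [426.9939 144.1094]
```

View pics/w4.png

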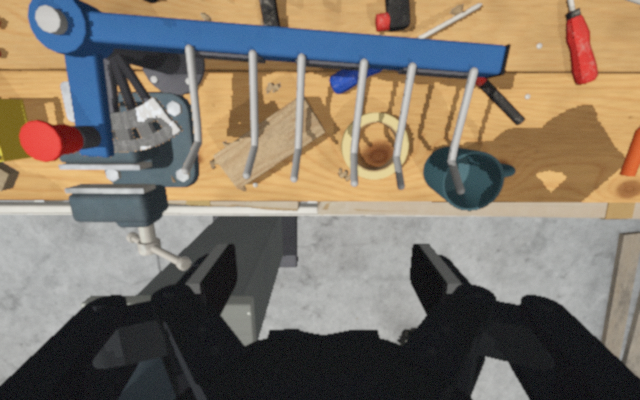

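Run:
```python
from h import *
np.set_printoptions(precision=4,suppress=True)
f=cam("wrist"); i=f["img"].astype(int)
m=(i[:,:,2]>i[:,:,0]+50)&(i[:,:,2]>70)
P=[];Q=[]
for c in range(100,500,4):
    r=np.where(m[:75,c])[0]
    if len(r): P.append((c,r[0])); Q.append((c,r[-1]))
P=np.array(P,float)
W=np.array([atz(f,p,.194) for p in P])
for _ in range(3):
    a,b=np.polyfit(W[:,1],W[:,0],1); e=W[:,0]-a*W[:,1]-b; W=W[abs(e)<max(.0015,1*e.std())]
print("dx/dy",a,"x at y=-.075",a*-.075+b,len(W))
# right end of beam
# tips of prongs: z=.2195
for p in [(250,178),(295,180),(353,185),(400,187),(458,190)]: print("tip",atz(f,p,.2195))
for p in [(190,47),(253,54),(301,56),(363,61),(412,66),(474,71)]: print("root",atz(f,p,.187))
# colour check rows
print([i[r,330].tolist() for r in range(25,66,3)])
b,_=(None,None)
X=[.5665,-.0755,0]
```

```text
dx/dy 0.0689230535566211 x at y=-.075 0.5758712633744404 100
tip [ 0.4387 -0.2322  0.2195]
tip [ 0.4372 -0.2719  0.2195]
tip [ 0.4329 -0.3232  0.2195]
tip [ 0.4313 -0.3651  0.2195]
tip [ 0.4289 -0.4169  0.2195]
root [ 0.5497 -0.1783  0.187 ]
root [ 0.5444 -0.2337  0.187 ]
root [ 0.543  -0.2764  0.187 ]
root [ 0.5392 -0.3318  0.187 ]
root [ 0.5353 -0.376   0.187 ]
root [ 0.5315 -0.4323  0.187 ]
[[209, 170, 115], [209, 169, 116], [151, 128, 123], [64, 109, 161], [64, 111, 164], [64, 111, 164], [67, 112, 165], [67, 114, 167], [67, 112, 165], [65, 112, 166], [67, 114, 168], [62, 108, 160], [57, 77, 109], [99, 97, 105]]
```

Run:
```python
from h import *
np.set_printoptions(precision=4,suppress=True)
f=cam("wrist"); a=f["img"][40:200,230:430,::-1].copy(); 
cv2.imwrite("pics/w4c.png",cv2.resize(a,None,fx=3.7,fy=3.7,interpolation=2))
for c in ["top","scene"]:
  for t in range(2):
    f2=cam(c)
    for r in landmark_of(c,"hook_2")[:4]:
        if r["score"]>.5: print(c,r["score"],r["pixel"],atz(f2,r["pixel"],.195))
C=np.array([.5645,-.0745,0]);Q=Rz(-.069)
for side in (-.027,.027):
  for hx in (-.073,-.085):
    print(side,hx,[ (proj(f,C+Q@[hx+dx,-.231+side,0]+[0,0,z])-[230,40])*3.7 for dx,z in ((0,.1865),(-.029,.2195))])
```

```text
top 0.63 [340.1, 207.2] [ 0.4763 -0.1957  0.195 ]
scene 0.86 [391.5, 183.1] [ 0.4795 -0.3118  0.195 ]
scene 0.67 [360.2, 192.3] [ 0.4654 -0.2008  0.195 ]
scene 0.56 [419.2, 180.3] [ 0.4622 -0.3957  0.195 ]
scene 0.8 [360.7, 191.7] [ 0.4681 -0.2039  0.195 ]
scene 0.77 [416.2, 180.3] [ 0.4658 -0.3878  0.195 ]
scene 0.76 [389.2, 180.0] [ 0.5    -0.3176  0.195 ]
-0.027 -0.073 [array([461.0176, 353.0017]), array([462.6592, 487.2606])]
-0.027 -0.085 [array([456.259 , 399.5893]), array([457.4422, 536.4431])]
0.027 -0.073 [array([252.6553, 337.0865]), array([234.8149, 470.4137])]
0.027 -0.085 [array([250.2896, 384.0329]), array([232.4562, 520.0105])]
```

View pics/w4c.png

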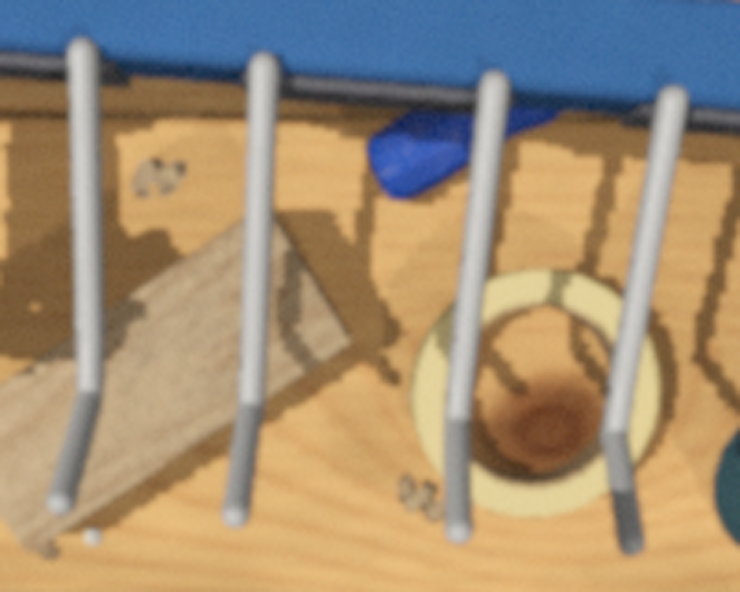

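Emit:
play_rows --pt "1 -13.7 -0.5" --pt "1 -13.7 -0.5" --pt "1 -13.7 -0.5" --pt "1 -13.7 -0.5" --pt "1 -13.7 -0.5" --pt "1 -13.7 -0.5" --pt "1 -13.7 -0.5" --pt "1 -13.7 -0.5" --pt "1 -13.7 -0.5" --pt "1 -13.7 -0.5" --pt "1 -13.7 -0.5" --yaw '[-18,-18,-18,-18,-18,-18,-18,-18,-18,-18,-18]' --fingers '[1,1,1,1,1,1,1,1,1,1,1]'

```text
t: 13.2
tool_pos: [0.4614, 0.2495, 0.4212]
tool_rot: [[-0.003, 1.0, -0.001], [1.0, 0.003, -0.001], [-0.001, -0.001, -1.0]]
contact_force: [-0.4, 0.6, -0.0]
finger_gap: 0.0854
gripper_force: 0.0
```

```bash
cat > cad.py <<'E'
from h import *
np.set_printoptions(precision=4,suppress=True)
import sys
s=sense(); print(s["t"],s["tool_pos"],s["tool_rot"])
f=cam("wrist"); save(f,sys.argv[1]); print(f["xyz"],f["orientation"][0])
for n in ["caddy_red","caddy_green","caddy_yellow"]:
  for l in (n+"_bar",n):
    for r in landmark_of("wrist",l)[:1]:
        print(l,r["score"],r["pixel"],atz(f,r["pixel"],.12 if "bar" in l else 0))
E
python3 cad.py w5
```

```text
13.2 [0.4614 0.2495 0.4212] [[-0.0027  1.     -0.0008]
 [ 1.      0.0027 -0.0009]
 [-0.0009 -0.0008 -1.    ]]
[0.4622 0.3182 0.4917] [ 1.     -0.0037  0.0006]
caddy_green_bar 0.89 [328.3, 149.3] [0.4684 0.2756 0.12  ]
caddy_green 0.66 [325.4, 136.9] [0.4654 0.2822 0.    ]
caddy_yellow_bar 0.72 [328.3, 210.6] [0.4691 0.1941 0.12  ]
caddy_yellow 0.76 [331.1, 190.3] [0.4759 0.1912 0.    ]
```

View pics/w5.png

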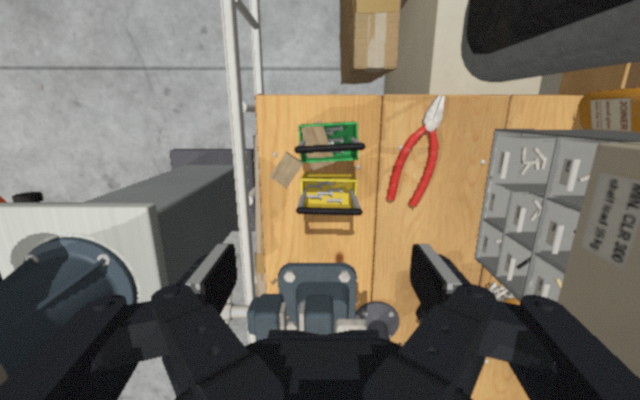

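Emit:
play_rows --pt "-1.39 0.19 1" --pt "-1.39 0.19 2" --pt "-1.39 0.19 2" --pt "-1.39 0.19 2" --pt "-1.39 0.19 2" --pt "-1.39 0.19 2" --pt "-1.39 0.19 2.5" --pt "-1.39 0.19 2.8" --pt "-1.39 0.19 2.8" --pt "-1.39 0.19 2.8" --yaw '[18,18,18,18,18,18,18,18,18,18]' --fingers '[0.6,0.6,0.6,0.6,0.6,0.6,0.6,0.6,0.6,0.6]'

```text
t: 14.8
tool_pos: [0.4695, 0.1939, 0.3095]
tool_rot: [[1.0, 0.003, -0.0], [0.003, -1.0, -0.0], [-0.0, 0.0, -1.0]]
contact_force: [-0.4, 0.4, 0.8]
finger_gap: 0.051
gripper_force: 0.0
```

```bash
python3 cad.py w6
```

```text
14.8 [0.4695 0.1939 0.3095] [[ 1.      0.0028 -0.0001]
 [ 0.0028 -1.     -0.    ]
 [-0.0001  0.     -1.    ]]
[0.5394 0.1938 0.38  ] [0.0035 0.9621 0.2726]
caddy_green_bar 0.77 [236.2, 193.9] [0.4684 0.2737 0.12  ]
caddy_green 0.91 [259.3, 166.4] [0.4732 0.2774 0.    ]
caddy_yellow_bar 0.85 [325.9, 194.0] [0.4686 0.191  0.12  ]
caddy_yellow 0.9 [323.6, 168.2] [0.4711 0.193  0.    ]
```

Emit:
play_rows --pt "0 0.05 1" --pt "0 0.05 2.2" --pt "0 0.05 3.1" --pt "0 0.05 3.41" --pt "0 0.05 3.41" --pt "0 0.05 3.41" --pt "0 0.05 3.41" --pt "0 0.05 3.41" --pt "0 0.05 3.41" --pt "0 0.05 3.41" --yaw '[0,0,0,0,0,0,0,0,0,0]' --fingers '[0.6,0.6,0.6,0.6,0.6,0,0,0,0,0]' --squeeze 50

```text
t: 16.4
tool_pos: [0.47, 0.1926, 0.1743]
tool_rot: [[1.0, 0.003, 0.002], [0.003, -1.0, 0.001], [0.002, -0.001, -1.0]]
contact_force: [-0.7, 1.4, 6.5]
finger_gap: 0.0084
gripper_force: 48.8
```

Emit:
play_rows --pt "0 0 -0.5" --pt "0 0 -2" --pt "-0.5 0 -3.5" --pt "-1.5 0 -5" --pt "-1.7 0 -6" --pt "-1.7 0 -6" --pt "-1.7 0 -6" --pt "-1.7 0 -6" --yaw '[0,0,0,0,0,0,0,0]' --fingers '[0,0,0,0,0,0,0,0]'

```text
t: 17.4
tool_pos: [0.4009, 0.1919, 0.4113]
tool_rot: [[1.0, 0.002, -0.004], [0.002, -1.0, -0.001], [-0.004, 0.001, -1.0]]
contact_force: [0.2, -0.7, -0.3]
finger_gap: 0.0085
gripper_force: 48.9
```

```bash
python3 cad.py w7
python3 - <<'E'
from h import *
s=sense(); print(s["contact_force"])
f=cam("top")
for n in ["caddy_green","caddy_yellow"]:
    for r in landmark_of("top",n+"_bar")[:2]+find_in("top",n)[:2]: print(n,r["score"],r["pixel"],atz(f,r["pixel"],.36))
E
```

```text
17.4 [0.4009 0.1919 0.4113] [[ 1.      0.0024 -0.0039]
 [ 0.0024 -1.     -0.0008]
 [-0.0039  0.0008 -1.    ]]
[0.4711 0.1918 0.4816] [0.0031 0.961  0.2764]
caddy_green_bar 0.93 [213.4, 135.1] [0.4449 0.3245 0.12  ]
caddy_green 0.95 [236.8, 124.2] [0.4534 0.3294 0.    ]
caddy_yellow_bar 0.59 [325.5, 268.7] [0.2638 0.1875 0.12  ]
caddy_yellow 0.6 [320.6, 200.1] [0.3271 0.1953 0.    ]
[-0.3706556  -0.63944195 -1.4709938 ]
caddy_green 0.69 [421.2, 232.3] [ 0.38403644 -0.4180127   0.36      ]
caddy_green 0.41 [333.4, 191.8] [ 0.49590847 -0.16544448  0.36      ]
caddy_yellow 0.65 [206.8, 218.4] [0.40972394 0.19610232 0.36      ]
caddy_yellow 0.74 [217.3, 228.1] [0.38262495 0.16415102 0.36      ]
```

Emit:
play_rows --pt "0.1 1 -0.25" --pt "0.2 2.5 -0.25" --pt "0.2 4 -0.25" --pt "0.2 5.5 -0.25" --pt "0.2 7 -0.25" --pt "0 8.5 -0.25" --pt "-0.2 10 -0.25" --pt "-0.4 11.5 -0.25" --pt "-0.5 13 -0.25" --pt "-0.5 14.5 -0.25" --pt "-0.5 14.5 -0.25" --pt "-0.5 14.5 -0.25" --yaw '[-1.5,-3,-4.5,-6,-7.5,-9,-10.5,-12,-13.5,-15,-16.5,-17.2]' --fingers '[0,0,0,0,0,0,0,0,0,0,0,0]'

```text
t: 19.5
tool_pos: [0.3826, -0.389, 0.4225]
tool_rot: [[0.066, 0.998, -0.0], [0.998, -0.066, 0.001], [0.001, -0.001, -1.0]]
contact_force: [-0.6, 0.6, -2.8]
finger_gap: 0.0086
gripper_force: 49.0
```

```bash
cat > hk.py <<'E'
from h import *
np.set_printoptions(precision=4,suppress=True)
import sys
k=int(sys.argv[1]); s=sense(); p=np.array(s["tool_pos"]); R=np.array(s["tool_rot"])
C=np.array([.5645,-.0745,0]);Q=Rz(-.069)
H=C+Q@[-.085,-[.135,.231,.327][k-1],0]+[0,0,.195]
def go(P): return R.T@(P+[0,0,.054]-p)/.04
print(s["t"],p,s["contact_force"],"alpha",np.degrees(np.arctan2(R[1,0],R[0,0])),s["q"])
print("pre75 z.245",go(H+Q@[-.075,0,.05]),"over",go(H+[0,0,.045]),"rest",go(H),"H",H)
E
python3 hk.py 3
```

```text
19.5 [ 0.3826 -0.389   0.4225] [-0.5729  0.569  -2.7831] alpha 86.19373304431522 [-0.9987  0.2989  1.4715  0.0001  1.3723 -0.9323]
pre75 z.245 [-0.0198 -0.0034  3.0878] over [-0.0247  1.8717  3.2118] rest [-0.0258  1.8723  4.3368] H [ 0.4572 -0.3949  0.195 ]
```

Emit:
play_rows --pt "0 0 1.2" --pt "0 0 2.4" --pt "0 0 3" --pt "0 0.4 3.05" --pt "0 0.9 3.1" --pt "0 1.4 3.1" --pt "0 1.87 3.1" --pt "0 1.87 3.1" --pt "0 1.87 3.1" --yaw '[0,0,0,0,0,0,0,0,0]' --fingers '[0,0,0,0,0,0,0,0,0]'

```text
t: 20.62
tool_pos: [0.458, -0.3929, 0.2999]
tool_rot: [[0.066, 0.998, 0.0], [0.998, -0.066, -0.001], [-0.001, 0.001, -1.0]]
contact_force: [0.3, 0.1, -1.2]
finger_gap: 0.0083
gripper_force: 49.0
```

```bash
python3 hk.py 3
python3 - <<'E'
from h import *
f=cam("wrist"); save(f,"w8"); cv2.imwrite("pics/w8c.png",cv2.resize(f["img"][:,:,::-1],(800,500)))
E
```

```text
20.625 [ 0.458  -0.3929  0.2999] [ 0.3198  0.1346 -1.1544] alpha 86.20774781447567 [-0.8939  0.5025  1.4936 -0.0003  1.1444 -0.8276]
pre75 z.245 [-0.0458 -1.8932  0.0206] over [-0.051  -0.0183  0.1466] rest [-0.0499 -0.0188  1.2716] H [ 0.4572 -0.3949  0.195 ]
```

View pics/w8c.png

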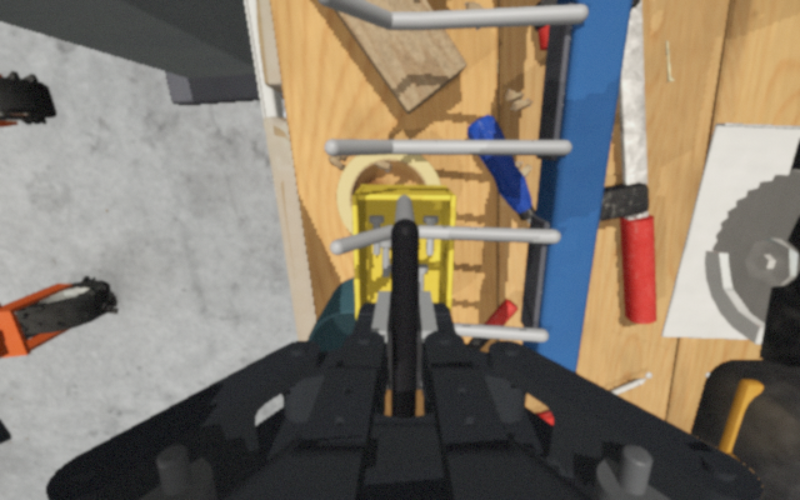

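Emit:
play_rows --pt "-0.05 0 0.5" --pt "-0.05 0 1" --pt "-0.05 0 1.2" --pt "-0.05 0 1.28" --pt "-0.05 0 1.28" --yaw '[0,0,0,0,0]' --fingers '[0,0,0,0,0]'

```text
t: 21.3
tool_pos: [0.4578, -0.3952, 0.249]
tool_rot: [[0.067, 0.998, 0.001], [0.998, -0.067, -0.001], [-0.001, 0.001, -1.0]]
contact_force: [0.6, 1.6, 0.5]
finger_gap: 0.0084
gripper_force: 49.2
```

Emit:
play_rows --pt "0 0 0" --pt "0 0 0" --pt "0 0 0" --pt "0 0 -0.3" --pt "0 0 -1" --pt "0 0 -2.2" --pt "0 0 -3.5" --pt "0 0 -4" --pt "0 0 -4" --yaw '[0,0,0,0,0,0,0,0,0]' --fingers '[0.6,0.6,0.6,0.6,0.6,0.6,0.6,0.6,0.6]'

```text
t: 22.42
tool_pos: [0.4579, -0.3954, 0.4109]
tool_rot: [[0.067, 0.998, 0.004], [0.998, -0.067, -0.005], [-0.004, 0.004, -1.0]]
contact_force: [-0.3, -0.5, -0.5]
finger_gap: 0.0514
gripper_force: 0.0
```

Run:
```python
from h import *
f=cam("wrist"); save(f,"w9"); cv2.imwrite("pics/w9c.png",cv2.resize(f["img"][:,:,::-1],(640,400)))
for l in ("caddy_yellow_bar","hook_1"):
  for r in landmark_of("wrist",l)[:3]: print(l,r["score"],r["pixel"],atz(f,r["pixel"],.195))
f=cam("top")
for l in ("caddy_yellow_bar","hook_1"):
  for r in landmark_of("top",l)[:3]: print(l,r["score"],r["pixel"],atz(f,r["pixel"],.195))
```

```text
caddy_yellow_bar 0.67 [323.0, 184.8] [ 0.45945511 -0.39587869  0.195     ]
caddy_yellow_bar 0.26 [302.7, 186.1] [ 0.54508794 -0.06916692  0.195     ]
hook_1 0.9 [402.0, 211.1] [ 0.46803633 -0.40180592  0.195     ]
hook_1 0.84 [339.4, 207.8] [ 0.47426342 -0.1934266   0.195     ]
hook_1 0.79 [371.5, 211.1] [ 0.46566863 -0.3002965   0.195     ]
```

View pics/w9c.png

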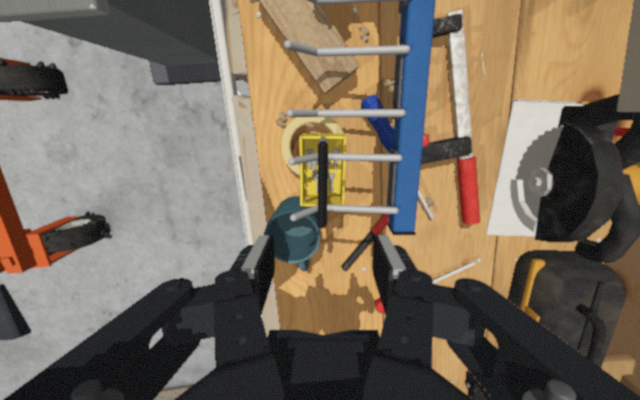

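Emit:
play_rows --pt "17.4 -1.7 0" --pt "17.4 -1.7 0" --pt "17.4 -1.7 0" --pt "17.4 -1.7 0" --pt "17.4 -1.7 0" --pt "17.4 -1.7 0" --pt "17.4 -1.7 0" --pt "17.4 -1.7 0" --pt "17.4 -1.7 0" --pt "17.4 -1.7 0" --pt "17.4 -1.7 0" --pt "17.4 -1.7 0" --yaw '[1,3,5,7,9,11,13,15,17,17.2,17.2,17.2]' --fingers '[0.6,0.6,0.6,0.6,0.6,0.6,0.6,0.6,0.6,0.6,0.6,0.6]'

```text
t: 24.22
tool_pos: [0.4358, 0.3062, 0.4071]
tool_rot: [[1.0, 0.003, -0.001], [0.003, -1.0, -0.001], [-0.001, 0.001, -1.0]]
contact_force: [0.8, -0.7, 0.4]
finger_gap: 0.0512
gripper_force: 0.0
```

```bash
python3 cad.py w10
python3 - <<'E'
from h import *
f=cam("wrist"); r=cut_out("wrist","caddy_green")
m=r[0]["mask"]; print(r[0]["score"],m.sum(),r[0]["pixel"])
i=f["img"].astype(int); d=((i.max(2)<50)&cv2.dilate(m.astype(np.uint8),np.ones((15,15))).astype(bool)).astype(np.uint8)
n,l,st,c=cv2.connectedComponentsWithStats(d); j=1+np.argmax(st[1:,4]); ys,xs=np.where(l==j)
rect=cv2.minAreaRect(np.column_stack([xs,ys]).astype(np.float32)); print(rect,st[j])
b=cv2.boxPoints(rect); print([atz(f,p,.12).round(4) for p in b])
E
```

```text
24.225 [0.4358 0.3062 0.4071] [[ 1.      0.0033 -0.001 ]
 [ 0.0033 -1.     -0.0006]
 [-0.001   0.0006 -1.    ]]
[0.5057 0.3061 0.4776] [0.004  0.9618 0.2736]
caddy_green_bar 0.69 [308.8, 162.2] [0.4484 0.3233 0.12  ]
caddy_green 0.71 [309.5, 149.1] [0.4506 0.3277 0.    ]
0.31 4182 [584.1, 67.8]
((618.5742797851562, 77.74258422851562), (5.771215915679932, 41.39354705810547), 84.2894058227539) [598  73  42   9 134]
[array([ 0.5474, -0.0107,  0.12  ]), array([ 0.5518, -0.0564,  0.12  ]), array([ 0.5457, -0.0588,  0.12  ]), array([ 0.5412, -0.0129,  0.12  ])]
```

Run:
```python
import cv2
a=cv2.imread("pics/w10.png")[90:240,230:400]; cv2.imwrite("pics/w10c.png",cv2.resize(a,None,fx=3.5,fy=3.5,interpolation=2))
```

```text
(no output)
```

View pics/w10c.png

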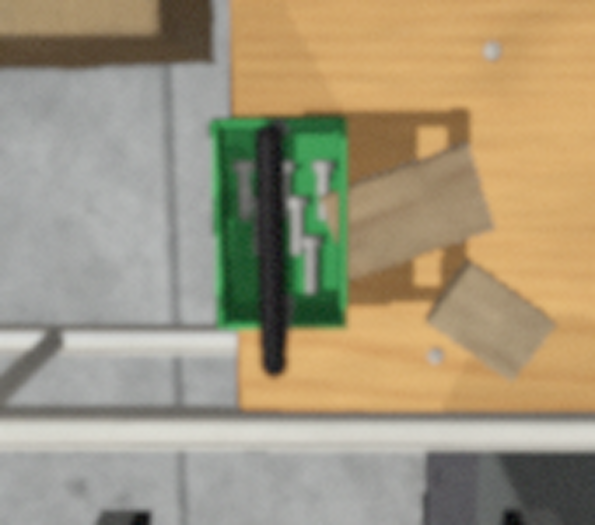

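Emit:
play_rows --pt "0.34 -0.44 1" --pt "0.34 -0.44 2.2" --pt "0.34 -0.44 3.4" --pt "0.34 -0.44 4.5" --pt "0.34 -0.44 5.4" --pt "0.34 -0.44 5.85" --pt "0.34 -0.44 5.85" --pt "0.34 -0.44 5.85" --pt "0.34 -0.44 5.85" --pt "0.34 -0.44 5.85" --pt "0.34 -0.44 5.85" --pt "0.34 -0.44 5.85" --yaw '[0,0,0,0,0,0,0,0,0,0,0,0]' --fingers '[0.6,0.6,0.6,0.6,0.6,0.6,0.6,0,0,0,0,0]'

```text
t: 26.18
tool_pos: [0.4506, 0.3223, 0.1751]
tool_rot: [[1.0, 0.003, 0.003], [0.003, -1.0, 0.002], [0.003, -0.002, -1.0]]
contact_force: [-0.3, 1.0, 5.6]
finger_gap: 0.0082
gripper_force: 49.0
```

Emit:
play_rows --pt "0 0 -0.5" --pt "0 0 -2" --pt "-0.3 0.2 -3.5" --pt "-0.8 0.5 -5" --pt "-1.2 1 -6.2" --pt "-1.2 2 -6.2" --pt "-1.2 3 -6.2" --pt "-1.2 3 -6.2" --yaw '[0,0,0,0,0,0,0,0]' --fingers '[0,0,0,0,0,0,0,0]'

```text
t: 27.18
tool_pos: [0.4011, 0.1996, 0.4215]
tool_rot: [[1.0, -0.001, -0.002], [-0.001, -1.0, -0.001], [-0.002, 0.001, -1.0]]
contact_force: [-0.1, 1.5, -2.1]
finger_gap: 0.008
gripper_force: 49.1
```

Emit:
play_rows --pt "0.1 1 0" --pt "0.1 2.2 0" --pt "0.1 3.4 0" --pt "0.1 4.6 0" --pt "0 5.8 0" --pt "0 7 0" --pt "0 8 0" --pt "-0.1 9 0" --pt "-0.14 9.95 0" --pt "-0.14 9.95 0" --pt "-0.14 9.95 0" --pt "-0.14 9.95 0" --yaw '[-1.5,-3,-4.5,-6,-7.5,-9,-10.5,-12,-13.5,-15,-16.5,-17.2]' --fingers '[0,0,0,0,0,0,0,0,0,0,0,0]'

```text
t: 28.68
tool_pos: [0.3978, -0.1959, 0.4212]
tool_rot: [[0.065, 0.998, -0.001], [0.998, -0.065, 0.002], [0.002, -0.001, -1.0]]
contact_force: [-1.1, -0.6, -1.8]
finger_gap: 0.008
gripper_force: 49.2
```

```bash
python3 hk.py 1
```

```text
28.675 [ 0.3978 -0.1959  0.4212] [-1.0886 -0.5608 -1.8383] alpha 86.30090434188482 [-0.7109  0.1377  1.6942  0.0006  1.3116 -0.6465]
pre75 z.245 [-0.0654 -0.0483  3.0543] over [-0.074   1.8269  3.1771] rest [-0.0758  1.8282  4.3021] H [ 0.4704 -0.2033  0.195 ]
```

Emit:
play_rows --pt "-0.07 0 1.2" --pt "-0.07 0 2.4" --pt "-0.07 0 3" --pt "-0.07 0.4 3.05" --pt "-0.07 0.9 3.05" --pt "-0.07 1.4 3.05" --pt "-0.07 1.83 3.05" --pt "-0.07 1.83 3.05" --pt "-0.07 1.83 3.05" --yaw '[0,0,0,0,0,0,0,0,0]' --fingers '[0,0,0,0,0,0,0,0,0]'

```text
t: 29.8
tool_pos: [0.4707, -0.2038, 0.3003]
tool_rot: [[0.066, 0.998, 0.0], [0.998, -0.066, -0.0], [-0.0, 0.0, -1.0]]
contact_force: [0.1, -0.8, -2.1]
finger_gap: 0.0078
gripper_force: 49.2
```

```bash
python3 hk.py 1
```

```text
29.8 [ 0.4707 -0.2038  0.3003] [ 0.1247 -0.8182 -2.0644] alpha 86.19336316620574 [-0.6268  0.3822  1.7147 -0.      1.0446 -0.5603]
pre75 z.245 [ 0.0168 -1.8826  0.0327] over [ 0.012  -0.0076  0.1579] rest [ 0.0121 -0.0077  1.2829] H [ 0.4704 -0.2033  0.195 ]
```

Emit:
play_rows --pt "0 0 0.5" --pt "0 0 1" --pt "0 0 1.2" --pt "0 0 1.29" --pt "0 0 1.29" --yaw '[0,0,0,0,0]' --fingers '[0,0,0,0,0]'

```text
t: 30.42
tool_pos: [0.471, -0.2047, 0.2493]
tool_rot: [[0.067, 0.998, 0.002], [0.998, -0.067, -0.002], [-0.001, 0.002, -1.0]]
contact_force: [-0.9, -0.2, 0.5]
finger_gap: 0.0082
gripper_force: 49.5
```

Emit:
play_rows --pt "0 0 0" --pt "0 0 0" --pt "0 0 0" --pt "0 0 -0.3" --pt "0 0 -1" --pt "0 0 -2.2" --pt "-1 -1 -3.5" --pt "-1 -1.5 -4" --pt "-1 -1.5 -4" --yaw '[0,0,0,0,0,0,0,0,0]' --fingers '[0.6,0.6,0.6,0.6,0.6,0.6,0.6,0.6,0.6]'

```text
t: 31.55
tool_pos: [0.4074, -0.2409, 0.4115]
tool_rot: [[0.069, 0.998, 0.005], [0.998, -0.069, -0.005], [-0.004, 0.005, -1.0]]
contact_force: [0.9, -0.6, 0.5]
finger_gap: 0.0514
gripper_force: 0.0
```

Run:
```python
from h import *
f=cam("wrist"); save(f,"w11")
for l in ("caddy_yellow_bar","caddy_green_bar"):
  for r in landmark_of("wrist",l)[:1]: print(l,r["score"],r["pixel"],atz(f,r["pixel"],.195))
```

```text
caddy_yellow_bar 0.61 [379.2, 313.7] [ 0.46337985 -0.39842841  0.195     ]
caddy_green_bar 0.89 [384.5, 149.0] [ 0.47151465 -0.20983259  0.195     ]
```

View pics/w11.png

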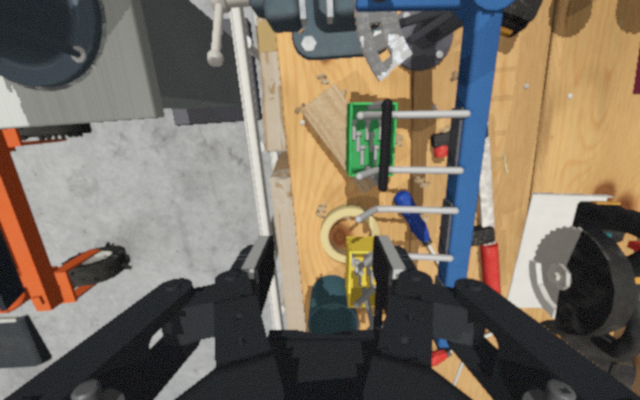

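Emit:
play_rows --pt "1 0.2 0" --pt "2 0.5 0" --pt "3 0.78 0.5" --pt "4.33 0.78 1.2" --pt "4.33 0.78 1.2" --pt "4.33 0.78 1.2" --pt "4.33 0.78 1.2" --pt "4.33 0.78 1.2" --pt "4.33 0.78 1.2" --pt "4.33 0.78 1.2" --yaw '[2,4,6,8,10,12,14,16,17.2,17.2]' --fingers '[1,1,1,1,1,1,1,1,1,1]' --squeeze 80

```text
t: 32.95
tool_pos: [0.4507, -0.0685, 0.359]
tool_rot: [[1.0, 0.005, -0.003], [0.005, -1.0, 0.001], [-0.003, -0.001, -1.0]]
contact_force: [-0.2, -0.5, -0.4]
finger_gap: 0.0853
gripper_force: 0.0
```

Run:
```python
from h import *
np.set_printoptions(precision=4,suppress=True)
s=sense(); print(s["t"],s["tool_pos"],s["tool_rot"][0])
f=cam("wrist"); save(f,"w12"); c,st=red(f,(200,100,450,300)); print(c,st,atz(f,c,.232))
for r in landmark_of("wrist","knob")[:1]: print(r["score"],atz(f,r["pixel"],.216))
C=np.array([.5645,-.0745]);
for z in (.232,):
    K=atz(f,c,z)[:2]; print(np.hypot(*(K-C)),np.arctan2(*(C-K)[::-1]))
for n in ["hole_front","hole_middle","hole_rear"]:
    for r in landmark_of("wrist",n)[:1]: print(n,r["score"],r["pixel"],atz(f,r["pixel"],.153))
```

```text
32.95 [ 0.4507 -0.0685  0.359 ] [ 1.      0.0052 -0.0027]
[325.1198 186.1608] [ 302  165   46   45 1486] [ 0.4721 -0.07    0.232 ]
0.95 [ 0.4724 -0.0701  0.216 ]
0.09246320375059541 -0.048563131462457984
hole_middle 0.72 [350.0, 163.2] [ 0.4753 -0.0941  0.153 ]
hole_rear 0.57 [372.2, 159.1] [ 0.4794 -0.115   0.153 ]
```

Emit:
play_rows --pt "0.53 0.04 0.5" --pt "0.53 0.04 1.2" --pt "0.53 0.04 1.7" --pt "0.53 0.04 1.93" --pt "0.53 0.04 1.93" --pt "0.53 0.04 1.93" --pt "0.53 0.04 1.93" --pt "0.53 0.04 1.93" --pt "0.53 0.04 1.93" --pt "0.53 0.04 1.93" --pt "0.53 0.04 1.93" --yaw '[0,0,0,0,0,0,0,0,0,0,0]' --fingers '[1,1,1,1,1,0,0,0,0,0,0]'

```text
t: 34.58
tool_pos: [0.4721, -0.0705, 0.2842]
tool_rot: [[1.0, 0.003, 0.001], [0.003, -1.0, 0.0], [0.001, -0.0, -1.0]]
contact_force: [-1.1, 1.6, 6.0]
finger_gap: 0.0305
gripper_force: 78.4
```

Run:
```python
import numpy as np
v=np.array([-.095,.0055])
for d in np.array([0,.02,.06,.12,.18,.24,.30,.36,.42,.47,.505,.523]):
    c,s=np.cos(d),np.sin(d); w=np.array([c*v[0]-s*v[1],s*v[0]+c*v[1]])-v
    print(d,np.round([w[0]/.04,-w[1]/.04,-np.degrees(d)/5],3))
```

```text
0.0 [ 0. -0. -0.]
0.02 [-0.002  0.048 -0.229]
0.06 [-0.004  0.143 -0.688]
0.12 [ 1.000e-03  2.850e-01 -1.375e+00]
0.18 [ 0.014  0.427 -2.063]
0.24 [ 0.035  0.568 -2.75 ]
0.3 [ 0.065  0.708 -3.438]
0.36 [ 0.104  0.845 -4.125]
0.42 [ 0.15   0.98  -4.813]
0.47 [ 0.195  1.091 -5.386]
0.505 [ 0.23   1.166 -5.787]
0.523 [ 0.249  1.205 -5.993]
```

Emit:
play_rows --pt "0 0 -0.12" --pt "0 0 -0.25" --pt "0 0 -0.35" --pt "0 0 -0.38" --pt "0 0 -0.38" --yaw '[0,0,0,0,0]' --fingers '[0,0,0,0,0]'

```text
t: 35.2
tool_pos: [0.4719, -0.0705, 0.2979]
tool_rot: [[1.0, 0.003, -0.0], [0.003, -1.0, 0.001], [-0.0, -0.001, -1.0]]
contact_force: [5.5, 3.4, -13.6]
finger_gap: 0.0302
gripper_force: 79.9
```

Emit:
play_rows --pt "0 0.05 0" --pt "0 0.14 0" --pt "0 0.21 0" --pt "0 0.285 0" --pt "0.01 0.36 0" --pt "0.014 0.427 0" --pt "0.025 0.5 0" --pt "0.035 0.568 0" --pt "0.05 0.64 0" --pt "0.065 0.708 0" --yaw '[-0.23,-0.69,-1.03,-1.38,-1.72,-2.06,-2.4,-2.75,-3.1,-3.44]' --fingers '[0,0,0,0,0,0,0,0,0,0]'

```text
t: 36.45
tool_pos: [0.4748, -0.0984, 0.2977]
tool_rot: [[0.954, 0.299, 0.0], [0.299, -0.954, 0.002], [0.001, -0.002, -1.0]]
contact_force: [6.2, 4.0, -13.8]
finger_gap: 0.0301
gripper_force: 80.0
```

Emit:
play_rows --pt "0 0.07 0" --pt "0 0.143 0" --pt "0 0.21 0" --pt "0 0.285 0" --pt "0.01 0.36 0" --pt "0.014 0.427 0" --pt "0.022 0.48 0" --pt "0.028 0.515 0" --pt "0.029 0.528 0" --pt "0.029 0.528 0" --pt "0.029 0.528 0" --yaw '[-0.34,-0.69,-1.03,-1.38,-1.72,-2.06,-2.3,-2.5,-2.55,-2.55,-2.55]' --fingers '[0,0,0,0,0,0,0,0,0,0,0]'

```text
t: 37.83
tool_pos: [0.4822, -0.1177, 0.2976]
tool_rot: [[0.865, 0.501, 0.0], [0.501, -0.865, 0.003], [0.002, -0.003, -1.0]]
contact_force: [5.5, 5.7, -12.6]
finger_gap: 0.0299
gripper_force: 80.0
```

Emit:
play_rows --pt "0 0 0.1" --pt "0 0 0.2" --pt "0 0 0.3" --pt "0 0 0.36" --pt "0 0 0.36" --yaw '[0,0,0,0,0]' --fingers '[0,0,0,0,0]'

```text
t: 38.45
tool_pos: [0.4823, -0.1178, 0.2844]
tool_rot: [[0.865, 0.501, 0.001], [0.501, -0.865, 0.003], [0.002, -0.002, -1.0]]
contact_force: [4.4, 6.1, -5.7]
finger_gap: 0.03
gripper_force: 80.6
```

Emit:
play_rows --pt "0 0 0" --pt "0 0 0" --pt "0 0 0" --pt "0 0 0" --pt "0 0 0" --pt "0 0 -0.5" --pt "-0.2 0 -1.5" --pt "-0.5 0 -2" --pt "-0.5 0 -2" --pt "-0.5 0 -2" --yaw '[0,0,0,0,0,0,0,0,0,0]' --fingers '[1,1,1,1,1,1,1,1,1,1]'

```text
t: 39.7
tool_pos: [0.4644, -0.1287, 0.3631]
tool_rot: [[0.865, 0.501, -0.001], [0.501, -0.865, 0.001], [-0.001, -0.001, -1.0]]
contact_force: [-0.9, -0.4, 0.0]
finger_gap: 0.085
gripper_force: 0.0
```

Run:
```python
from h import *
np.set_printoptions(precision=4,suppress=True)
s=sense(); print(s["t"],s["tool_pos"],s["tool_rot"])
f=cam("wrist"); save(f,"w13"); c,st=red(f,(150,80,500,300)); print(c,st,atz(f,c,.232))
C=np.array([.567,-.0755]); K=atz(f,c,.232)[:2]; print(np.hypot(*(K-C)),np.arctan2(*(C-K)[::-1]))
m=model([.567,-.0755,-.059],.524,-.085); print(m["knob"],m["hook_1"],m["hook_3"])
for cm in ["wrist","top"]:
  f=cam(cm)
  for l in ("caddy_yellow_bar","caddy_green_bar","hook_1"):
    for r in landmark_of(cm,l)[:3]: print(cm,l,r["score"],r["pixel"],atz(f,r["pixel"],.195))
save(f,"top2"); a=f["img"][140:260,170:450,::-1]; cv2.imwrite("pics/top2c.png",cv2.resize(a,None,fx=2.8,fy=2.8,interpolation=2))
```

```text
39.7 [ 0.4644 -0.1287  0.3631] [[ 0.8652  0.5014 -0.0011]
 [ 0.5014 -0.8652  0.0008]
 [-0.0005 -0.0013 -1.    ]]
[323.9526 186.2964] [ 301  163   45   45 1309] [ 0.4826 -0.1195  0.232 ]
0.09522732563002702 0.480586111798762
[ 0.4821 -0.1181  0.216 ] [ 0.5516 -0.2343  0.195 ] [ 0.6377 -0.4059  0.195 ]
wrist caddy_green_bar 0.56 [488.7, 174.6] [ 0.5519 -0.2368  0.195 ]
top caddy_yellow_bar 0.8 [400.8, 159.5] [ 0.6456 -0.4006  0.195 ]
top caddy_yellow_bar 0.29 [317.0, 204.4] [ 0.484  -0.1186  0.195 ]
top caddy_green_bar 0.78 [352.1, 186.3] [ 0.5483 -0.2352  0.195 ]
top hook_1 0.66 [349.8, 183.0] [ 0.5595 -0.2274  0.195 ]
top hook_1 0.56 [375.1, 174.5] [ 0.5909 -0.3128  0.195 ]
top hook_1 0.56 [401.0, 160.6] [ 0.6417 -0.4013  0.195 ]
```

View pics/top2c.png

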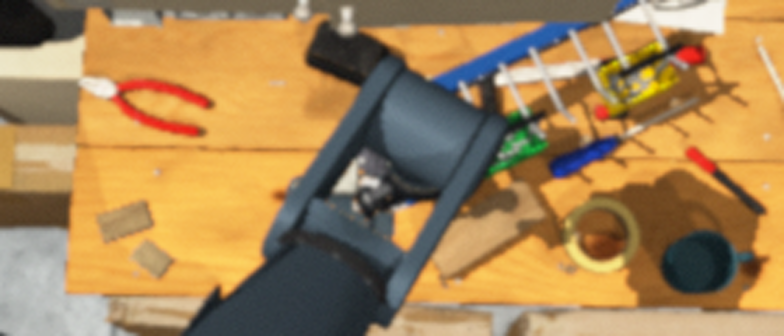

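Emit:
play_rows --pt "0.5 0 0" --pt "0.5 0 0" --pt "0.5 0 0" --pt "0.5 0 0.3" --pt "0.5 0 0.8" --pt "0.5 0 1.1" --pt "0.5 0 1.25" --pt "0.5 0 1.33" --pt "0.5 0 1.33" --yaw '[0,0,0,0,0,0,0,0,0]' --fingers '[0,0,0,0,0,0,0,0,0]'

```text
t: 41.28
tool_pos: [0.4821, -0.1191, 0.3108]
tool_rot: [[0.865, 0.502, 0.0], [0.502, -0.865, -0.0], [0.0, 0.0, -1.0]]
contact_force: [0.5, 0.5, 0.3]
finger_gap: -0.0001
gripper_force: 0.0
```

Emit:
play_rows --pt "0 0 0.08" --pt "0 0 0.14" --pt "0 0 0.18" --pt "0 0 0.18" --yaw '[0,0,0,0]' --fingers '[0,0,0,0]'

```text
t: 41.78
tool_pos: [0.4821, -0.1191, 0.3056]
tool_rot: [[0.865, 0.502, 0.001], [0.502, -0.865, -0.001], [0.001, 0.002, -1.0]]
contact_force: [-3.2, 1.5, 13.0]
finger_gap: -0.0001
gripper_force: 6.2
```

Contact came at the same height as in the front hole, so the pin is fully down. I'll back off and hand in.

Emit:
play_rows --pt "0 0 -0.5" --pt "0 0 -1.5" --pt "0 0 -2.5" --pt "0 0 -2.5" --pt "0 0 -2.5" --pt "0 0 -2.5" --pt "0 0 -2.5" --pt "0 0 -2.5" --yaw '[0,0,0,0,0,0,0,0]' --fingers '[0,0,0,0,0,0,0,0]'

```text
t: 42.78
tool_pos: [0.4818, -0.119, 0.4028]
tool_rot: [[0.865, 0.502, -0.001], [0.502, -0.865, 0.001], [-0.001, -0.001, -1.0]]
contact_force: [0.5, -0.2, 0.4]
finger_gap: 0.0
gripper_force: 0.0
```

```bash
python3 -c "
from bench import *
print(sense()['t'],sign_off())"
```

```text
the job is handed in; nothing more can be done
42.775 None
```

I handed the job in at about 43 s: the rail is in the rear hole with the pin down (checked by touch), the green caddy hangs on hook 1 and the yellow on hook 3 (no red caddy was present), and the mug still stands; the hand-in returned no verdict.

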